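# Pile the tea cartons and date-stamp the pile

## Robot

A 6-joint arm with a two-finger parallel gripper is mounted at the origin on a cart in front of the work surface, level with it; the furniture and walls round the work are solid. World frame = base frame: x ahead of the robot, y to its left, z up, the work surface at z = 0. Lengths are in m, angles in rad, forces in N, time in s.
With the tool pointing down it reaches from about 0.375 to 0.9 m from the base axis. Payload 3.1 kg.
Tool frame: the origin (TCP) lies on the front face of the gripper's body, between the roots of the fingers; the fingertips stand 70 mm ahead of it and the grasp point (between the pads) lies 51 mm ahead of it; z points along the fingers, y is the line along which they close (so a half turn about z gives the same grasp; the last joint's range is limited). The gripper opens to 87 mm and grips with 3 to 60 N. Pads are 19 mm wide; open, the fingers measure 117 mm over their backs; the gripper's body (75 mm by 190 mm) begins 51 mm behind the grasp point.
Start: joints at [1.071, 0.527, 1.433, -0, 1.181, -0.178], TCP at [0.198, 0.593, 0.292] pointing down, gripper open.
Joint ranges: [-3.08, 3.08], [-0.75, 2.2], [0.22, 2.44], [-1.43, 4.57], [0, 2.65], [-2.85, 2.85]. Speed limits (rad/s): [2.79, 2.79, 3.14, 3.14, 3.14, 3.14].

## Interface

Orientations are given as a unit quaternion [x, y, z, w].
In Python, from rig import robot, cams, ticket gives the robot as it stands. The module is installed in compiled form; this text tells all that it offers.
- The arm moves only by the shell command python3 -m crank 'ROWS' [FORCE]. ROWS is JSON, a list of rows, each a list of 7 numbers: the shift along the tool's x, y, z in cm, then the turn, a rotation vector about the tool's x, y, z in rad, then the closure, from 0 (fully open) to 1 (shut). A call has 1 to 5 rows; each row shifts and turns the commanded pose from where the row before left it, along the tool's axes as they then stand; what a row does not reach is not made up. A row lasts 1/8 s, in which the tool goes at most 62.5 mm and 10.7 degrees, less where a joint would pass 70% of its speed; a pose out of reach is approached as far as the arm can. A call is refused whole if a number of a shift passes 6.25 or a number of a turn 0.188, either way. A call with a gripper value outside its range is refused whole. The fingers move at their own pace and stop on an object; FORCE is the grip in N (left out, the last holds). Time passes only in rows, so rows that do not move let the fingers close. It gives the time, the measured TCP pose, the force, the opening and the grip force at its end, in the units of the state.
- robot.get_obs(): the state, without advancing time (a new reading comes with each control period).
- cams.camera(name): name is "scene" or "top" or "wrist"; returns the picture (480x640x3 uint8, red, green, blue); there is no depth.
- cams.camera_info(name): a dict with "intrinsics" (3x3 intrinsics, pixels), "pose" (4x4, takes a point from camera to world coordinates). Camera axes: x right, y down, z forward; pixel columns grow to the right and rows downward; lengths in m; the calibration is good to about 2 mm. A picture is of the moment at which its call begins: read the wrist's pose just before it. camera_info takes no time and is no camera call; for the wrist camera it gives the pose at the moment of the call.
- ticket.hand_in(): hands the job in; it is judged then, once.
The state is a dict: "time": time; "q": joint angles; "joint_velocities": joint speeds; "joint_torque": joint torques, N m; "position": TCP position; "tool_rot": TCP orientation; "ft_force": force on the tool from outside, world axes, zero at the start; "moment": the same for the moment, N m; "grip_width": finger opening in m; "grip_force": force on a finger pad.
Only numpy, scipy, OpenCV 4.12 (cv2) and the standard library are available. Lean on these libraries where they do the work, as an engineer would, in place of code of your own. Each camera call takes 0.05 s, during which the arm holds its last target. There are 200 camera calls.

## Task

The tea cartons go into stock as one pile: straighten the carton that lies crooked on the other, put the loose third carton on top so that the column stands straight with its edges flush, then date it: stand the self-inking stamp in the middle of the top carton, long side along the carton's long side, and press its sprung handle all the way down without crushing the carton. Finish while still holding the handle fully down, so that the ink takes; tip no carton and leave the other things where they are.

Things in the scene. Friction and masses are not known exactly. Their poses are not given: they have to be found in the camera images.
- carton_a: the foot of the pile, standing on the worktop: one of three identical closed tea cartons, each 70 mm (x, the way to grasp it, from above) by 126 mm (y) by 73 mm high to the face the next one rests on (the print shows up to 3 mm higher), 0.14 to 0.28 kg; origin at the centre of its underside, z up, long side pointing roughly away from the robot
- carton_b: the carton lying crooked (0.2 to 0.4 rad and up to 30 mm off) on the foot: one of three identical closed tea cartons, each 70 mm (x, the way to grasp it, from above) by 126 mm (y) by 73 mm high to the face the next one rests on (the print shows up to 3 mm higher), 0.14 to 0.28 kg; origin at the centre of its underside, z up, long side pointing roughly away from the robot
- carton_c: the loose carton, standing alone on the worktop: one of three identical closed tea cartons, each 70 mm (x, the way to grasp it, from above) by 126 mm (y) by 73 mm high to the face the next one rests on (the print shows up to 3 mm higher), 0.14 to 0.28 kg; origin at the centre of its underside, z up, long side pointing roughly away from the robot
- stamp: self-inking date stamp standing upright, black plastic, 106 mm tall, 0.15 kg: a frame with an open rectangular foot 50 mm (x) by 68 mm (y, its long side) and over it a sprung handle (see stamp_grip). Origin at the centre of the foot's underside, z up. Starts with its long side roughly away from the robot
- stamp_grip (a point): middle of the grip block of the stamp's handle, 85 mm above the foot's underside while up, 71 mm when fully down; axes as stamp. The block is 34 mm wide (x: pinch it across this, from above) and 60 mm long (y), 69 to 105 mm above the underside (handle up); below it the hood is 50 x 76 mm, 49 to 69 mm up
- stamp_handle (a joint): how far the stamp's handle is pushed down into the frame, m: 0 = up (its spring returns it there), 0.014 = fully down at the stop. The spring takes about 3 N to start and 10 N at the stop; nothing latches. Lifted by the handle the stamp hangs at 0
- cupboard_handles (a point): fixed: the point midway between the lower ends of the two upright door handles (65 mm apart, 112 mm tall) of the wall cupboard over the back of the work; they stand 22 mm in front of its doors. An arm that swings across the work outstretched at this height strikes them: draw back first
- pencil: bystander: pencil lying on the worktop, 136 mm long, 7 mm thick
- teaspoon: bystander: steel teaspoon lying on the worktop, 130 x 26 x 11 mm
- salt_shaker: bystander: salt shaker, 44 mm across, 90 mm tall, standing behind the work
- mug: bystander: white mug, 81 x 116 x 94 mm, standing behind the work
- jam_jar: bystander: closed jam jar, 62 mm across, 99 mm tall, standing behind the work
- tape: bystander: roll of packing tape lying flat, 104 mm across, 25 mm high, behind the work

How it is judged:
On the way, in this order (a step that is already met when the one before it is completed fails the run):
1. the second carton stands squarely on the foot, let go (x of carton_b in the frame of carton_a between -0.012 and 0.012 m and y of carton_b in the frame of carton_a between -0.012 and 0.012 m and z of carton_b in the frame of carton_a between 0.068 and 0.079 m and angle between the x axis of carton_b and the x axis of carton_a, either way round below 0.14 rad and height (world z) of carton_a below 0.008 m and angle between carton_a's own z axis and vertical below 0.05 rad and contact force between the fingers and carton_a below 0.3 N and contact force between the fingers and carton_b below 0.3 N and contact force between the fingers and carton_c below 0.3 N and linear speed of each of carton_a, carton_b, carton_c below 0.02 m/s), for 0.2 s.
2. all three cartons stand in one square column, let go (all of step 1 and x of carton_c in the frame of carton_b between -0.012 and 0.012 m and y of carton_c in the frame of carton_b between -0.012 and 0.012 m and z of carton_c in the frame of carton_b between 0.068 and 0.079 m and angle between the x axis of carton_c and the x axis of carton_b, either way round below 0.14 rad), for 0.2 s.
At the end, for the whole second after the job is handed in: three cartons in one column, each within 12 mm and 0.14 rad of the one below, still and untouched; stamp on the top one within 12 mm (across) and 18 mm (along) of its middle and 0.17 rad, bearing with over 6 N, its handle kept over 11.5 of 14 mm down by the fingers (all of step 2 and x of stamp in the frame of carton_c between -0.012 and 0.012 m and y of stamp in the frame of carton_c between -0.018 and 0.018 m and z of stamp in the frame of carton_c between 0.066 and 0.079 m and angle between the y axis of stamp and the y axis of carton_c, either way round below 0.17 rad and contact force between stamp and carton_c above 6 N and value of joint stamp_handle above 0.0115 m and contact force between the fingers and stamp above 5 N and linear speed of stamp below 0.02 m/s); the arm keeps its last pose, push and grip.
It fails at once if a carton is crushed under the stamp (more than 60 N) (contact force between stamp and carton_a above 60 N or contact force between stamp and carton_b above 60 N or contact force between stamp and carton_c above 60 N).
It fails at once if a carton is tipped over (more than 0.5 rad) (angle between any of carton_a, carton_b, carton_c's own z axis and vertical above 0.5 rad).
It fails at once if a bystander is moved by more than 40 mm (distance of any of pencil, teaspoon, salt_shaker, mug, jam_jar, tape from where it was at the start of the episode above 0.04 m).
It also fails if it takes over 72 s, if anything falls off the work surface, if the arm or the gripper's body presses on something with over 40 N, if the wrist force passes 120 N, or if a joint passes its speed limit or range.

## Working session

There is one attempt and no reset: what is moved stays moved. The work goes in short steps, Python scripts to look and compute and a shell command to move; the robot and the scene stay as the last step left them, time stands still between calls to the robot, and variables do not carry over. Pictures are saved under pics/ and viewed, at most 10 in all, crops included, and the job is handed in when it is done.

```bash
mkdir -p pics
python3 - <<'E'
from rig import robot,cams
import cv2
for n in ("scene","top"):
    im=cams.camera(n); cv2.imwrite(f"pics/{n}0.png",im[:,:,::-1])
    i=cams.camera_info(n); print(n,i)
print(robot.get_obs())
E
```

```text
scene {'intrinsics': array([[459.51693345,   0.        , 328.20055199],
       [  0.        , 459.51693345, 247.41814379],
       [  0.        ,   0.        ,   1.        ]]), 'pose': array([[ 0.52414361, -0.48729814,  0.69843682, -0.12321302],
       [-0.85136937, -0.32010444,  0.41557591, -0.30402241],
       [ 0.02106336, -0.81244918, -0.58265141,  0.8235115 ],
       [ 0.        ,  0.        ,  0.        ,  1.        ]])}
top {'intrinsics': array([[572.90134498,   0.        , 314.53815875],
       [  0.        , 572.90134498, 243.52945027],
       [  0.        ,   0.        ,   1.        ]]), 'pose': array([[-0.02744929, -0.99225022,  0.12118593,  0.39070033],
       [-0.99650057,  0.0367366 ,  0.07508019,  0.02469046],
       [-0.07895029, -0.11870095, -0.98978631,  1.35544275],
       [ 0.        ,  0.        ,  0.        ,  1.        ]])}
{'time': 0.1, 'q': array([ 1.07048085e+00,  5.28417144e-01,  1.43377212e+00, -4.81708821e-05,
        1.18140803e+00, -1.78497734e-01]), 'joint_velocities': array([-0.00079346, -0.00251716, -0.00248386,  0.00016641,  0.00182715,
       -0.00050678]), 'joint_torque': array([ 3.48081967e-04, -4.40991747e+01, -1.77151233e+01,  6.34723180e-02,
        5.34394453e-02, -2.92713412e-05]), 'position': array([0.19740595, 0.59244996, 0.29134301]), 'tool_rot': array([ 1.60206274e-01,  9.87083049e-01, -9.52553889e-04, -3.12696829e-04]), 'ft_force': array([-0.74535537,  0.01852482,  0.08037982]), 'moment': array([-0.0304738 ,  0.02911328, -0.00351736]), 'grip_force': 0.0, 'grip_width': 0.08737606631253718}
```

View pics/scene0.png

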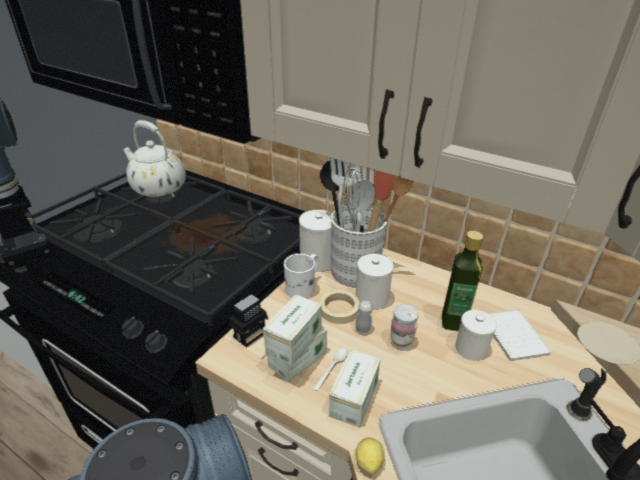

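View pics/top0.png

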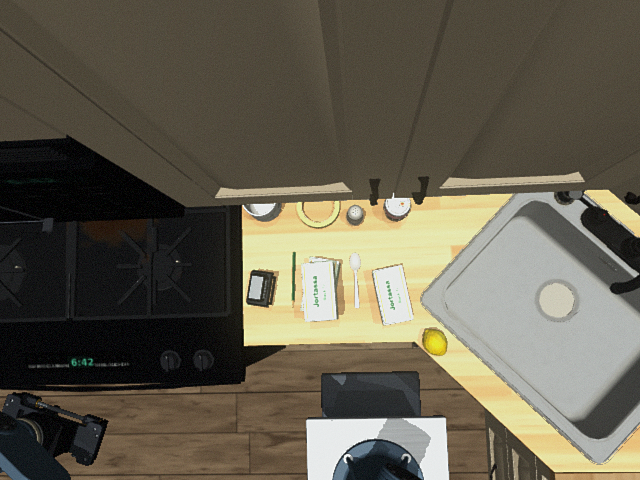

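The scene shows the crooked pile at about (295,335), the loose carton at (355,387) and the stamp at (248,318). From the top they are at (320,290), (393,294) and (261,287), with the pencil at x 293 and the spoon at x 356. I'll enlarge both views.

Run:
```python
import cv2
a=cv2.imread("pics/top0.png")[240:340,235:425]
cv2.imwrite("pics/tc.png",cv2.resize(a,None,fx=4,fy=4,interpolation=cv2.INTER_CUBIC))
a=cv2.imread("pics/scene0.png")[285:430,220:400]
cv2.imwrite("pics/sc.png",cv2.resize(a,None,fx=4,fy=4,interpolation=cv2.INTER_CUBIC))
```

```text
(no output)
```

View pics/tc.png

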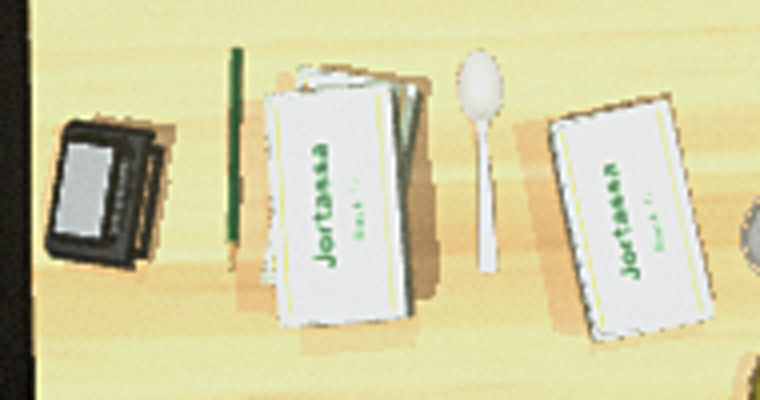

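View pics/sc.png

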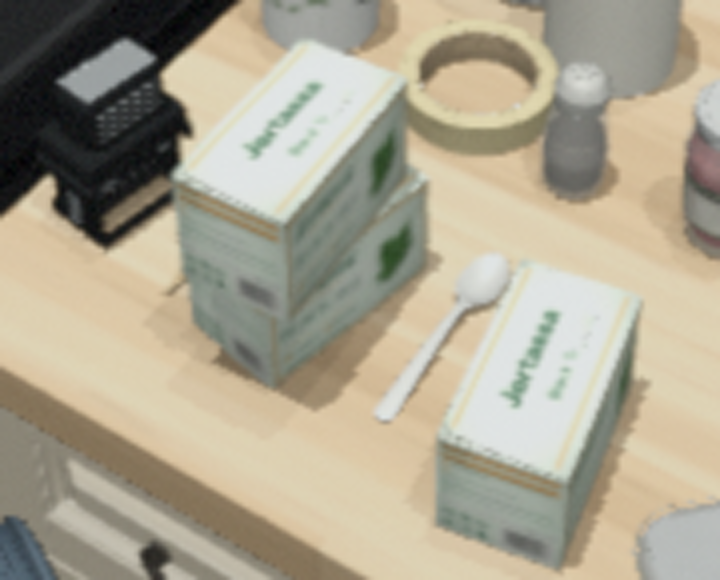

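In the top crop, B's top-face corners are (266,94), (388,85), (408,318), (281,327). C's are (550,120), (668,97), (714,318), (595,340). A's far corners are (299,70) and (420,87). The stamp label's corners are (68,142), (115,148), (103,240), (55,235). The scene crop shows the same faces, plus A's foot at (275,383), (428,255), (195,325). I'll fit poses from both views.

```bash
cat > h.py <<'E'
import numpy as np, cv2
from scipy.optimize import least_squares
from scipy.spatial.transform import Rotation as R
from rig import robot,cams
OFF={"top":(235,240),"scene":(220,285)}
def project(n,P,info=None):
    i=info or cams.camera_info(n); T=np.linalg.inv(i["pose"])
    p=(np.c_[P,np.ones(len(P))]@T.T)[:,:3]@i["intrinsics"].T
    return p[:,:2]/p[:,2:]
def fit(obs,g,free=3):
    # obs: (cam, (lx,ly,z), pixel); unknown x,y,yaw (local x right=-Y world at yaw -pi/2)
    def world(p,l):
        c,s=np.cos(p[2]),np.sin(p[2]); return [p[0]+c*l[0]-s*l[1],p[1]+s*l[0]+c*l[1],l[2]]
    def f(p):
        r=[]
        for n in {o[0] for o in obs}:
            oo=[o for o in obs if o[0]==n]
            r+=list((project(n,[world(p,o[1]) for o in oo])-[o[2] for o in oo]).ravel())
        return r
    s=least_squares(f,g,loss="soft_l1"); return s.x,np.round(f(s.x),1)
def crop(n,c): return np.array(c)/4+OFF[n]
def tell(x,y,yaw,dz_to):
    """shift (cm, tool axes) and turn to put TCP at x,y,z with tool y along the object's x (yaw)"""
    o=robot.get_obs(); Rt=R.from_quat(o["tool_rot"]); 
    d=Rt.inv().apply(np.array([x,y,dz_to])-o["position"])*100
    ty=Rt.apply([0,1,0]); a=(yaw-np.arctan2(ty[1],ty[0])+np.pi/2)%np.pi-np.pi/2
    tilt=Rt.apply([0,0,1])
    print("t",o["time"],"pos",o["position"].round(4),"shift cm",d.round(2),"turn tool z",round(-a,3),"tilt",tilt.round(3),"q6",o["q"][5].round(2),"w",round(o["grip_width"],4),"F",o["ft_force"].round(1),"grip",round(o["grip_force"],1))
E
python3 - <<'E'
from h import *
h,l=.035,.063
FL,FR,NR,NL=(-h,l),(h,l),(h,-l),(-h,-l)
def o(n,lst): return [(n,(*k,z),crop(n,p)) for k,z,p in lst]
zb,zc=.148,.075
B=o("top",[(FL,zb,(266,94)),(FR,zb,(388,85)),(NR,zb,(408,318)),(NL,zb,(281,327))])+o("scene",[(FL,zb,(310,42)),(FR,zb,(408,85)),(NR,zb,(287,222)),(NL,zb,(176,176))])
C=o("top",[(FL,zc,(550,120)),(FR,zc,(668,97)),(NR,zc,(714,318)),(NL,zc,(595,340))])+o("scene",[(FL,zc,(527,262)),(FR,zc,(640,298)),(NR,zc,(563,493)),(NL,zc,(440,438)),(NR,0,(562,567)),(NL,0,(438,525))])
A=o("top",[(FL,.073,(299,70)),(FR,.073,(420,87))])+o("scene",[(FR,.073,(428,180)),(FR,0,(428,258)),(NR,0,(275,383)),(NL,0,(195,325))])
a,b=.013,.025
S=o("top",[((-a,b),.105,(68,142)),((a,b),.105,(115,148)),((a,-b),.105,(103,240)),((-a,-b),.105,(55,235))])+o("scene",[((-a,b),.105,(122,40)),((a,b),.105,(158,65)),((a,-b),.105,(90,110)),((-a,-b),.105,(57,80))])
for n,q in zip("ABCS",(A,B,C,S)):
    p,r=fit(q,[.5,.1,-1.57]); print(n,p.round(4),r)
# pencil and spoon: rays at z=0.004 via top
i=cams.camera_info("top")
for n,c in dict(pen1=(237,47),pen2=(232,270),sp1=(480,50),sp2=(488,272),edge=(30,380)).items():
    u=crop("top",c); d=i["pose"][:3,:3]@np.linalg.solve(i["intrinsics"],[*u,1]); t=i["pose"][:3,3]; print(n,(t+d*(.004-t[2])/d[2]).round(3))
E
```

```text
A [ 0.4513  0.1119 -1.7528] [-0.6 -1.4 -0.1 -1.1  0.9 -0.5  0.3  2.2 -0.4  3.4 -2.1  0.4]
B [ 0.4374  0.1084 -1.5318] [-0.3 -1.   2.  -1.2  1.3  0.5 -0.3  0.5 -1.5 -2.1  1.5 -1.8 -0.4  1.9
 -1.8  0.1]
C [ 0.4275 -0.0501 -1.4104] [-0.3 -0.3  1.3 -0.7  1.7  0.3 -0.1  0.8 -1.  -2.   2.1 -0.8  1.8 -1.9
 -1.6 -0.5 -0.3  2.7 -1.9  0.9]
S [ 0.4503  0.2503 -1.7239] [ 0.3  0.3  0.1  0.3  0.  -0.1  0.4 -0.4  0.5 -0.  -0.9 -1.3 -0.5 -1.2
  0.1  0.9]
pen1 [0.538 0.176 0.004]
pen2 [0.406 0.182 0.004]
sp1 [0.531 0.032 0.004]
sp2 [0.401 0.032 0.004]
edge [0.345 0.304 0.004]
```

Run:
```python
from h import *
tell(.4374,.1084,-1.5318,.29)
i={n:cams.camera_info(n) for n in("top","scene")}
for t,s in(((374,192),(382,157)),((420,190),(419,165))):
    Ps=[k["intrinsics"]@np.linalg.inv(k["pose"])[:3] for k in i.values()]
    X=cv2.triangulatePoints(Ps[0],Ps[1],np.array(t,float),np.array(s,float)); print((X[:3]/X[3]).ravel().round(3))
```

```text
t 0.1 pos [0.1974 0.5924 0.2913] shift cm [-38.08 -38.33   0.2 ] turn tool z -0.361 tilt [-0.001 -0.002 -1.   ] q6 -0.18 w 0.0874 F [-0.7  0.   0.1] grip 0.0
[ 0.573 -0.001  0.483]
[ 0.572 -0.07   0.487]
```

```bash
python3 -m crank '[[-4.2,-4.2,0,0,0,0,0],[-4.2,-4.2,0,0,0,0,0],[-4.2,-4.2,0,0,0,0,0],[-4.2,-4.2,0,0,0,0,0],[-4.2,-4.2,0,0,0,0,0]]' 20; python3 -m crank '[[-4.2,-4.2,0,0,0,0,0],[-4.2,-4.2,0,0,0,0,0],[-4.2,-4.2,0,0,0,0,0],[-4.2,-4.2,0,0,0,-0.18,0],[0,0,0,0,0,-0.18,0]]'; python3 -m crank '[[0,0,0,0,0,0,0],[0,0,0,0,0,0,0]]'
python3 - <<'E'
from h import *
tell(.4374,.1084,-1.5318,.29)
i=cams.camera_info("wrist"); im=cams.camera("wrist"); cv2.imwrite("pics/w1.png",im[:,:,::-1]); np.savez("w1.npz",**i)
h,l=.035,.063
for n,p,z in(("A",(.4513,.1119,-1.7528),.073),("B",(.4374,.1084,-1.5318),.148)):
    c,s=np.cos(p[2]),np.sin(p[2])
    print(n,project("wrist",[[p[0]+c*a-s*b,p[1]+s*a+c*b,z] for a,b in((-h,l),(h,l),(h,-l),(-h,-l))],i).round(0).tolist())
E
```

```text
time: 0.72
position: [0.3309, 0.3256, 0.2921]
tool_rot: [0.16, 0.987, -0.0, 0.0]
ft_force: [1.1, -0.4, -0.0]
grip_width: 0.0865
grip_force: 0.0
time: 1.35
position: [0.4364, 0.1172, 0.2922]
tool_rot: [-0.01, 1.0, -0.0, 0.001]
ft_force: [-0.7, 0.6, -0.6]
grip_width: 0.087
grip_force: 0.0
time: 1.6
position: [0.4337, 0.1209, 0.2921]
tool_rot: [-0.009, 1.0, 0.0, -0.0]
ft_force: [-0.2, 0.1, -0.2]
grip_width: 0.087
grip_force: 0.0
t 1.6 pos [0.4337 0.1209 0.2921] shift cm [-0.35 -1.26  0.21] turn tool z -0.021 tilt [-0.001  0.    -1.   ] q6 -1.57 w 0.087 F [-0.2  0.1 -0.2] grip 0.0
A [[329.0, 305.0], [261.0, 292.0], [282.0, 167.0], [357.0, 183.0]]
B [[347.0, 324.0], [258.0, 325.0], [246.0, 161.0], [347.0, 159.0]]
```

View pics/w1.png

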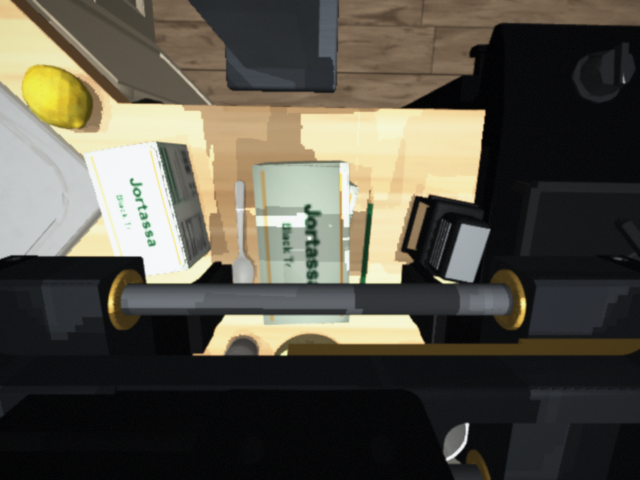

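The wrist view shows B's corners at (253,163), (348,162), (349,320) and (265,322), within about 3 px of the projected fit. I'll grasp B.

```bash
python3 -m crank '[[-0.35,-1.2,2,0,0,-0.02,0],[0,0,3.5,0,0,0,0],[0,0,3.5,0,0,0,0],[0,0,3.1,0,0,0,0],[0,0,0,0,0,0,0]]' 15; python3 -m crank '[[0,0,0,0,0,0,1],[0,0,0,0,0,0,1],[0,0,0,0,0,0,1],[0,0,0,0,0,0,1],[0,0,0,0,0,0,1]]'
python3 - <<'E'
from h import *
tell(.4513,.1119,-1.7528,.175)
E
```

```text
time: 2.28
position: [0.4364, 0.1092, 0.1697]
tool_rot: [-0.02, 1.0, 0.0, -0.003]
ft_force: [-0.2, -0.5, 1.2]
grip_width: 0.0874
grip_force: 0.0
time: 2.9
position: [0.4385, 0.1087, 0.1721]
tool_rot: [-0.02, 1.0, 0.0, 0.001]
ft_force: [-0.8, 2.0, 7.6]
grip_width: 0.0707
grip_force: 15.0
t 2.9 pos [0.4385 0.1087 0.1721] shift cm [-1.29  0.27 -0.28] turn tool z 0.221 tilt [ 0.002  0.    -1.   ] q6 -1.62 w 0.0707 F [-0.8  2.   7.6] grip 15.0
```

```bash
python3 -m crank '[[0,0,-1,0,0,0,1],[0,0,-2,0,0,0,1],[0,0,-3,0,0,0,1],[0,0,-3,0,0,0,1],[0,0,0,0,0,0,1]]' 25;  python3 -m crank '[[0,0,0,0,0,0,1],[0,0,0,0,0,0,1]]'
python3 - <<'E'
from h import *
tell(.4513,.1119,-1.7528,.175)
im=cams.camera("scene")[:,:,::-1]; cv2.imwrite("pics/s1.png",im)
a=im[250:400,220:400]
cv2.imwrite("pics/s1c.png",cv2.resize(a,None,fx=4,fy=4,interpolation=cv2.INTER_CUBIC))
E
```

```text
time: 3.52
position: [0.4389, 0.1085, 0.263]
tool_rot: [-0.02, 1.0, -0.0, 0.002]
ft_force: [0.5, 0.8, -3.3]
grip_width: 0.0705
grip_force: 25.0
time: 3.78
position: [0.437, 0.1085, 0.26]
tool_rot: [-0.02, 1.0, 0.0, -0.002]
ft_force: [0.2, -0.2, -3.0]
grip_width: 0.0706
grip_force: 25.0
t 3.775 pos [0.437  0.1085 0.26  ] shift cm [-1.46  0.29  8.5 ] turn tool z 0.221 tilt [-0.003 -0.    -1.   ] q6 -1.62 w 0.0706 F [ 0.2 -0.2 -3. ] grip 25.0
```

View pics/s1c.png

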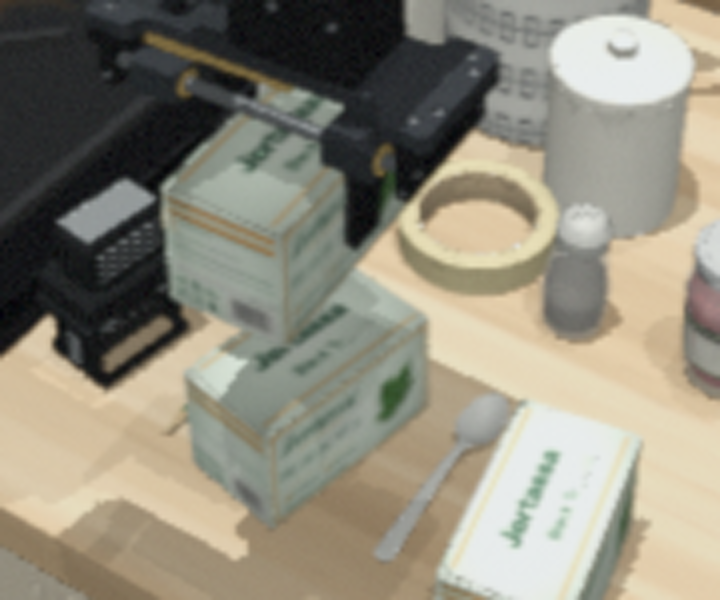

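B is held. A now shows its top corners at crop (187,380), (272,440), (427,320) and foot corners at (195,465), (274,524), (427,393). B shows top corners (165,190), (283,240) and lower corners (167,285), (287,343).

Run:
```python
from h import *
h,l=.034,.062
FL,FR,NR,NL=(-h,l),(h,l),(h,-l),(-h,-l)
f=lambda L,dy=250:[("scene",(*k,z),np.array(p)/4+(220,dy)) for k,z,p in L]
t=.074
A=f([(NL,t,(187,380)),(NR,t,(272,440)),(FR,t,(427,320)),(NR,0,(274,524)),(NL,0,(195,465)),(FR,0,(427,393))])
T=[("top",(*FL,t),crop("top",(299,70))),("top",(*FR,t),crop("top",(420,87)))]
B=f([(NL,.235,(165,190)),(NR,.235,(283,240)),(NL,.162,(167,285)),(NR,.162,(287,343))])
C=f([(FL,t,(527,402)),(FR,t,(640,438)),(NR,t,(563,633)),(NL,t,(440,578)),(NR,0,(562,707)),(NL,0,(438,665))])
for n,q in(("A",A),("A2",A+T),("B",B),("C",C)):
    p,r=fit(q,[.45,.1,-1.6]); print(n,p.round(4),r)
```

```text
A [ 0.454   0.1131 -1.7298] [-0.8 -1.5  0.3 -0.1  0.5 -2.2  0.8  1.7 -0.9 -0.1 -0.1  1.9]
A2 [ 0.4518  0.1112 -1.7491] [-0.1 -1.1 -0.5 -1.1 -1.  -1.  -0.2  0.8  0.9 -0.9  0.3  2.6 -1.   0.5
  0.3  3.3]
B [ 0.4387  0.1083 -1.5272] [-0.6 -1.2 -0.1 -1.2  1.2  2.5 -0.1  0.7]
C [ 0.4275 -0.051  -1.4105] [-0.4 -1.   1.9 -0.1  1.9 -1.9 -0.6 -0.2 -0.3  2.3 -0.9  0.9]
```

```bash
python3 -m crank '[[-1.5,0.3,0,0,0,0,1],[0,0,2,0,0,0.11,1],[0,0,3,0,0,0.11,1],[0,0,2,0,0,0,1],[0,0,1,0,0,0,1]]';  python3 -m crank '[[0,0,0.5,0,0,0,1],[0,0,0.2,0,0,0,1],[0,0,0,0,0,0,1]]'
python3 - <<'E'
from h import *
tell(.452,.112,-1.745,.172)
E
```

```text
time: 4.45
position: [0.4536, 0.1123, 0.1799]
tool_rot: [0.09, 0.996, -0.0, -0.001]
ft_force: [0.1, -0.0, -1.6]
grip_width: 0.0705
grip_force: 25.0
time: 4.82
position: [0.4532, 0.1122, 0.1746]
tool_rot: [0.09, 0.996, 0.0, 0.001]
ft_force: [0.0, -0.4, -2.3]
grip_width: 0.0705
grip_force: 25.0
t 4.825 pos [0.4532 0.1122 0.1746] shift cm [ 0.12 -0.04  0.26] turn tool z -0.006 tilt [ 0.001 -0.    -1.   ] q6 -1.39 w 0.0705 F [ 0.  -0.4 -2.3] grip 25.0
```

```bash
python3 -m crank '[[0.1,0,0.2,0,0,0,1],[0,0,0.1,0,0,0,1],[0,0,0,0,0,0,1]]'; python3 -m crank '[[0,0,0.1,0,0,0,1],[0,0,0,0,0,0,1]]'
```

```text
time: 5.2
position: [0.4521, 0.1123, 0.1721]
tool_rot: [0.09, 0.996, -0.0, 0.001]
ft_force: [-1.0, -0.2, 5.5]
grip_width: 0.0706
grip_force: 25.0
time: 5.45
position: [0.4522, 0.1123, 0.1719]
tool_rot: [0.09, 0.996, -0.0, 0.001]
ft_force: [-1.8, 0.1, 13.1]
grip_width: 0.0704
grip_force: 25.0
```

```bash
python3 -m crank '[[0,0,-0.1,0,0,0,1],[0,0,0,0,0,0,0],[0,0,0,0,0,0,0],[0,0,0,0,0,0,0],[0,0,0,0,0,0,0]]'; python3 -m crank '[[0,0,-1,0,0,0,0],[0,0,-3,0,0,0,0],[0,0,-4,0,0,0,0],[0,0,-2,0,0,0,0],[0,0,0,0,0,0,0]]'
python3 - <<'E'
from h import *
tell(.4275,-.0505,-1.4105,.2)
E
```

```text
time: 6.08
position: [0.4519, 0.1123, 0.1711]
tool_rot: [0.09, 0.996, -0.0, -0.0]
ft_force: [0.1, -0.2, 0.1]
grip_width: 0.0866
grip_force: 0.0
time: 6.7
position: [0.4527, 0.1124, 0.2732]
tool_rot: [0.09, 0.996, 0.0, 0.002]
ft_force: [0.1, 0.3, 0.3]
grip_width: 0.087
grip_force: 0.0
t 6.7 pos [0.4527 0.1124 0.2732] shift cm [ -0.41 -16.48   7.31] turn tool z -0.341 tilt [ 0.005  0.    -1.   ] q6 -1.39 w 0.087 F [0.1 0.3 0.3] grip 0.0
```

```bash
python3 -m crank '[[-0.1,-5.5,0,0,0,0,0],[-0.1,-5.5,0,0,0,0,0],[-0.2,-5.4,0,0,0,0,0],[0,0,3.5,0,0,-0.17,0],[0,0,3.5,0,0,-0.17,0]]'; python3 -m crank '[[0,0,0,0,0,0,0],[0,0,0,0,0,0,0]]'
python3 - <<'E'
from h import *
tell(.4275,-.0505,-1.4105,.102)
i=cams.camera_info("wrist"); im=cams.camera("wrist")[:,:,::-1]
im2=cams.camera("scene")[:,:,::-1]
h,l=.035,.063;p=(.4275,-.0505,-1.4105);c,s=np.cos(p[2]),np.sin(p[2])
print(project("wrist",[[p[0]+c*a-s*b,p[1]+s*a+c*b,.075] for a,b in((-h,l),(h,l),(h,-l),(-h,-l))],i).round(0).tolist())
b=cv2.resize(im2[265:405,240:360],None,fx=3.5,fy=3.5,interpolation=cv2.INTER_CUBIC)  # 420x490
a=cv2.resize(im[100:400,180:480],(380,380)) 
o=np.zeros((490,800,3),np.uint8); o[:,:420]=b; o[:380,420:]=a; cv2.imwrite("pics/m2.png",o)
E
```

```text
time: 7.32
position: [0.4259, -0.0508, 0.2001]
tool_rot: [-0.081, 0.997, -0.0, 0.0]
ft_force: [0.7, -0.2, -0.2]
grip_width: 0.0871
grip_force: 0.0
time: 7.58
position: [0.4265, -0.0496, 0.2015]
tool_rot: [-0.079, 0.997, 0.0, -0.0]
ft_force: [-0.7, 0.6, 0.0]
grip_width: 0.087
grip_force: 0.0
t 7.575 pos [ 0.4265 -0.0496  0.2015] shift cm [-0.09 -0.1   9.94] turn tool z -0.003 tilt [-0.  0. -1.] q6 -2.11 w 0.087 F [-0.7  0.6  0. ] grip 0.0
[[363.0, 333.0], [268.0, 333.0], [260.0, 157.0], [369.0, 156.0]]
```

View pics/m2.png

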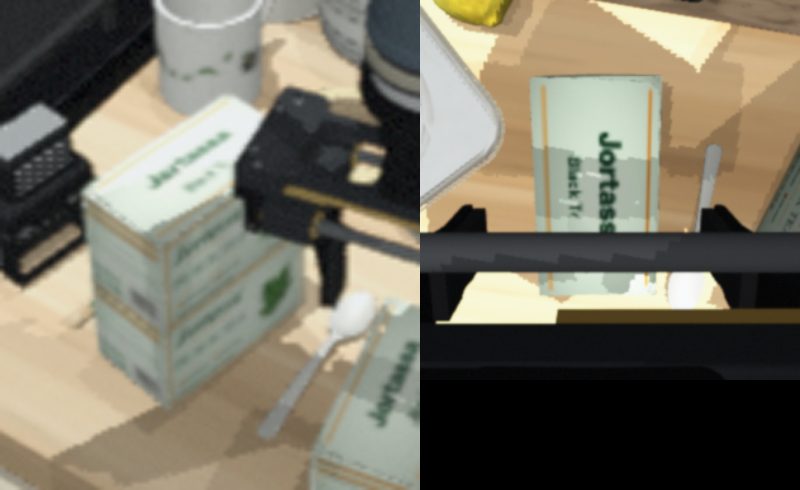

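The pile's faces look flush now (left panel). C sits centred between the fingers, its corners at about (268,161) and (370,160). I'll grasp C.

```bash
python3 -m crank '[[-0.1,0.1,3,0,0,0,0],[0,0,3.5,0,0,0,0],[0,0,2.4,0,0,0,0],[0,0,1,0,0,0,0],[0,0,0,0,0,0,0]]' 25; python3 -m crank '[[0,0,0,0,0,0,1],[0,0,0,0,0,0,1],[0,0,0,0,0,0,1],[0,0,0,0,0,0,1]]'; python3 -m crank '[[0,0,-1,0,0,0,1],[0,0,-3,0,0,0,1],[0,0,-4.5,0,0,0,1],[0,0,-5,0,0,0,1],[0,0,-4,0,0,0,1]]'; python3 -m crank '[[0,0,0,0,0,0,1],[0,0,0,0,0,0,1]]'
python3 - <<'E'
from h import *
tell(.452,.1123,-1.751,.28)
im2=cams.camera("scene")[:,:,::-1]; cv2.imwrite("pics/s3.png",im2)
E
```

```text
time: 8.3
position: [0.4275, -0.0486, 0.1025]
tool_rot: [-0.08, 0.997, -0.0, 0.0]
ft_force: [0.5, 1.1, -0.1]
grip_width: 0.0868
grip_force: 0.0
time: 8.8
position: [0.4275, -0.0486, 0.103]
tool_rot: [-0.08, 0.997, -0.0, 0.001]
ft_force: [-0.4, 2.6, 6.9]
grip_width: 0.0705
grip_force: 25.0
time: 9.43
position: [0.4266, -0.0484, 0.2794]
tool_rot: [-0.08, 0.997, -0.0, 0.0]
ft_force: [0.9, 0.1, -3.3]
grip_width: 0.0708
grip_force: 25.0
time: 9.68
position: [0.426, -0.0482, 0.2765]
tool_rot: [-0.08, 0.997, 0.0, -0.001]
ft_force: [-0.6, -0.5, -2.4]
grip_width: 0.0702
grip_force: 25.0
t 9.675 pos [ 0.426  -0.0482  0.2765] shift cm [-5.11 15.43 -0.34] turn tool z 0.34 tilt [-0.002  0.001 -1.   ] q6 -2.1 w 0.0702 F [-0.6 -0.5 -2.4] grip 25.0
```

```bash
python3 -m crank '[[-1.7,5.1,0,0,0,0,1],[-1.7,5.1,0,0,0,0,1],[-1.7,5.2,0,0,0,0,1],[0,0,0,0,0,0.17,1],[0,0,0,0,0,0.17,1]]'; python3 -m crank '[[0,0,0.7,0,0,0,1],[0,0,0.5,0,0,0,1],[0,0,0,0,0,0,1]]'
python3 - <<'E'
from h import *
tell(.4522,.1123,-1.751,.249)
E
```

```text
time: 10.35
position: [0.4518, 0.1126, 0.2749]
tool_rot: [0.092, 0.996, -0.0, -0.003]
ft_force: [-0.3, -0.2, -3.1]
grip_width: 0.0704
grip_force: 25.0
time: 10.72
position: [0.4525, 0.1113, 0.2641]
tool_rot: [0.09, 0.996, -0.0, -0.001]
ft_force: [-0.4, -1.0, -2.4]
grip_width: 0.0707
grip_force: 25.0
t 10.725 pos [0.4525 0.1113 0.2641] shift cm [0.04 0.1  1.51] turn tool z 0.0 tilt [-0.003  0.    -1.   ] q6 -1.39 w 0.0707 F [-0.4 -1.  -2.4] grip 25.0
```

```bash
python3 -m crank '[[0,0.1,0.6,0,0,0,1],[0,0,0.6,0,0,0,1],[0,0,0.1,0,0,0,1],[0,0,0,0,0,0,1]]'; python3 -m crank '[[0,0,0.1,0,0,0,1],[0,0,0.1,0,0,0,1],[0,0,0,0,0,0,1]]'
```

```text
time: 11.22
position: [0.4532, 0.1125, 0.2522]
tool_rot: [0.09, 0.996, -0.0, -0.0]
ft_force: [1.1, 0.4, -2.3]
grip_width: 0.0706
grip_force: 25.0
time: 11.6
position: [0.4533, 0.1126, 0.2503]
tool_rot: [0.09, 0.996, 0.0, 0.0]
ft_force: [-0.3, -0.5, -3.4]
grip_width: 0.0704
grip_force: 25.0
```

```bash
python3 -m crank '[[0.1,0,0.1,0,0,0,1],[0,0,0.1,0,0,0,1],[0,0,0,0,0,0,1]]'; python3 -m crank '[[0,0,0.1,0,0,0,1],[0,0,0,0,0,0,1]]'
```

```text
time: 11.98
position: [0.4528, 0.1123, 0.2498]
tool_rot: [0.09, 0.996, -0.001, 0.001]
ft_force: [-1.2, -1.8, 10.3]
grip_width: 0.0704
grip_force: 25.0
time: 12.22
position: [0.4535, 0.1125, 0.2497]
tool_rot: [0.09, 0.996, -0.0, 0.002]
ft_force: [-1.7, -0.5, 14.8]
grip_width: 0.0708
grip_force: 25.0
```

```bash
python3 -m crank '[[0,0,-0.1,0,0,0,1],[0,0,0,0,0,0,0],[0,0,0,0,0,0,0],[0,0,0,0,0,0,0],[0,0,0,0,0,0,0]]'; python3 -m crank '[[0,0,-1,0,0,0,0],[0,0,-3,0,0,0,0],[0,0,-4,0,0,0,0],[0,0,0,0,0,0,0]]'
python3 - <<'E'
from h import *
tell(.4503,.2503,-1.7239,.22)
i=cams.camera_info("wrist"); im=cams.camera("wrist")[:,:,::-1]
a=im; cv2.imwrite("pics/w4.png",a)
E
```

```text
time: 12.85
position: [0.4522, 0.1127, 0.248]
tool_rot: [0.09, 0.996, 0.0, -0.0]
ft_force: [1.3, 0.0, -0.4]
grip_width: 0.0865
grip_force: 0.0
time: 13.35
position: [0.4541, 0.1128, 0.3316]
tool_rot: [0.09, 0.996, 0.0, 0.004]
ft_force: [-0.2, -0.2, 0.1]
grip_width: 0.0871
grip_force: 0.0
t 13.35 pos [0.4541 0.1128 0.3316] shift cm [ 2.93 13.44 11.16] turn tool z -0.027 tilt [ 0.008  0.    -1.   ] q6 -1.39 w 0.0871 F [-0.2 -0.2  0.1] grip 0.0
```

```bash
python3 -m crank '[[0.9,4.6,0,0,0,0,0],[0.9,4.6,0,0,0,0,0],[0.9,4.5,0,0,0,-0.027,0],[0,0,3.5,0,0,0,0],[0,0,3.5,0,0,0,0]]'; python3 -m crank '[[0,0,0,0,0,0,0],[0,0,0,0,0,0,0]]'
python3 - <<'E'
from h import *
tell(.4503,.2525,-1.7239,.143)
i=cams.camera_info("wrist"); im=cams.camera("wrist")[:,:,::-1]; im2=cams.camera("scene")[:,:,::-1]
def pr(n,p,h,l,z,i=None):
    c,s=np.cos(p[2]),np.sin(p[2]); return project(n,[[p[0]+c*a-s*b,p[1]+s*a+c*b,z] for a,b in((-h,l),(h,l),(h,-l),(-h,-l))],i).round(0)
print(pr("wrist",(.4503,.2503,-1.7239),.017,.03,.105,i).tolist(), pr("wrist",(.4522,.1125,-1.751),.035,.063,.221,i).tolist())
o=np.zeros((480,800,3),np.uint8); o[:,:480]=im[:,100:580]; o[:400,480:]=cv2.resize(im2[240:400,230:358],(320,400)); cv2.imwrite("pics/m3.png",o)
print(pr("scene",(.4522,.1125,-1.751),.035,.063,.221).tolist(),pr("scene",(.4522,.1125,-1.751),.035,.063,0).tolist())
E
```

```text
time: 14.02
position: [0.4494, 0.253, 0.2565]
tool_rot: [0.076, 0.997, -0.0, -0.001]
ft_force: [0.5, 0.3, 0.4]
grip_width: 0.0869
grip_force: 0.0
time: 14.28
position: [0.4506, 0.2523, 0.2585]
tool_rot: [0.077, 0.997, -0.0, -0.0]
ft_force: [0.6, -0.9, 0.5]
grip_width: 0.087
grip_force: 0.0
t 14.275 pos [0.4506 0.2523 0.2585] shift cm [ 0.03  0.02 11.55] turn tool z -0.001 tilt [-0. -0. -1.] q6 -1.12 w 0.087 F [ 0.6 -0.9  0.5] grip 0.0
[[335.0, 276.0], [292.0, 276.0], [291.0, 201.0], [336.0, 201.0]] [[103.0, 472.0], [-41.0, 469.0], [-114.0, 215.0], [63.0, 220.0]]
[[305.0, 264.0], [329.0, 278.0], [285.0, 309.0], [260.0, 292.0]] [[306.0, 336.0], [327.0, 351.0], [288.0, 384.0], [267.0, 366.0]]
```

View pics/m3.png

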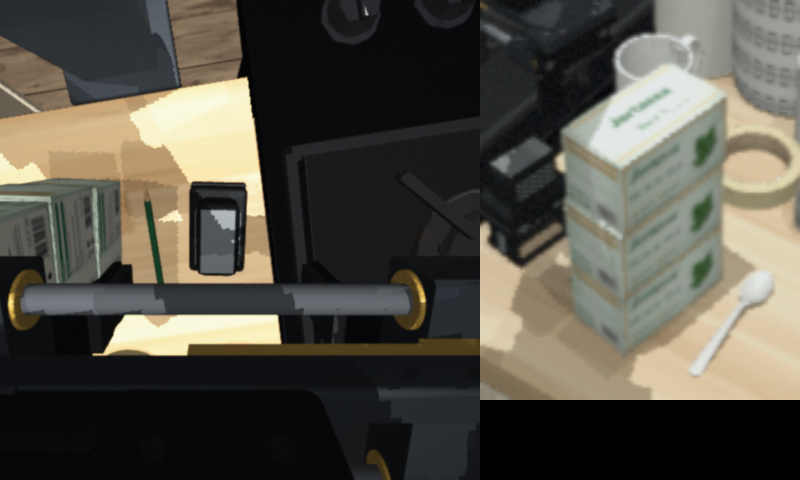

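The column stands flush in the right panel. The stamp block spans wrist pixels x 297 to 337, so it is centred under the gripper. The column's left edge is about 101 mm to the side, against a 95 mm half-body, so I'll shift slightly outwards and descend.

```bash
python3 -m crank '[[0,0.2,2,0,0,0,0],[0,0,1,0,0,0,0],[0,0,0,0,0,0,0]]' 30; python3 -m crank '[[0,0,2,0,0,0,0],[0,0,2,0,0,0,0],[0,0,0,0,0,0,0]]'; python3 -m crank '[[0,0,2,0,0,0,0],[0,0,2,0,0,0,0],[0,0,0,0,0,0,0],[0,0,0,0,0,0,0]]'
python3 - <<'E'
from h import *
tell(.4503,.2545,-1.7239,.143)
E
```

```text
time: 14.75
position: [0.4505, 0.2542, 0.2283]
tool_rot: [0.077, 0.997, -0.0, -0.0]
ft_force: [-0.3, -0.7, -0.1]
grip_width: 0.0865
grip_force: 0.0
time: 15.12
position: [0.4502, 0.2541, 0.1879]
tool_rot: [0.077, 0.997, -0.0, -0.001]
ft_force: [-0.2, 0.3, 0.4]
grip_width: 0.0871
grip_force: 0.0
time: 15.62
position: [0.4513, 0.2546, 0.1494]
tool_rot: [0.077, 0.997, 0.0, 0.001]
ft_force: [-0.2, -0.2, 0.3]
grip_width: 0.0868
grip_force: 0.0
t 15.625 pos [0.4513 0.2546 0.1494] shift cm [ 0.1  -0.02  0.64] turn tool z -0.0 tilt [ 0.002  0.001 -1.   ] q6 -1.12 w 0.0868 F [-0.2 -0.2  0.3] grip 0.0
```

```bash
python3 -m crank '[[0,0,0.5,0,0,0,0],[0,0,0,0,0,0,0.3],[0,0,0,0,0,0,0.5],[0,0,0,0,0,0,0.6],[0,0,0,0,0,0,1]]'; python3 -m crank '[[0,0,0,0,0,0,1],[0,0,0,0,0,0,1],[0,0,0,0,0,0,1]]'; python3 -m crank '[[0,0,-0.5,0,0,0,1],[0,0,-1,0,0,0,1],[0,0,-3,0,0,0,1],[0,0,-5,0,0,0,1],[0,0,-5,0,0,0,1]]'; python3 -m crank '[[0,0,-5,0,0,0,1],[0,0,-4,0,0,0,1],[0,0,-2,0,0,0,1],[0,0,0,0,0,0,1],[0,0,0,0,0,0,1]]'
python3 - <<'E'
from h import *
tell(.4522,.1125,-1.751,.40)
E
```

```text
time: 16.25
position: [0.4506, 0.2543, 0.1433]
tool_rot: [0.077, 0.997, 0.0, 0.0]
ft_force: [0.0, -0.1, -0.1]
grip_width: 0.0548
grip_force: 0.0
time: 16.62
position: [0.4505, 0.2543, 0.1432]
tool_rot: [0.077, 0.997, -0.0, -0.0]
ft_force: [-0.2, 0.1, -0.4]
grip_width: 0.0336
grip_force: 30.0
time: 17.25
position: [0.4502, 0.2542, 0.2901]
tool_rot: [0.077, 0.997, -0.0, -0.0]
ft_force: [0.6, 0.2, -0.9]
grip_width: 0.0338
grip_force: 30.0
time: 17.88
position: [0.4497, 0.2541, 0.3973]
tool_rot: [0.077, 0.997, -0.0, -0.001]
ft_force: [0.3, 0.1, -2.0]
grip_width: 0.0337
grip_force: 30.0
t 17.875 pos [0.4497 0.2541 0.3973] shift cm [ -2.41 -13.95  -0.26] turn tool z 0.027 tilt [-0.002 -0.001 -1.   ] q6 -1.12 w 0.0337 F [ 0.3  0.1 -2. ] grip 30.0
```

```bash
python3 -m crank '[[-0.7,-4.6,0,0,0,0,1],[-0.8,-4.6,0,0,0,0,1],[-0.8,-4.7,0,0,0,0.027,1],[0,0,0,0,0,0,1],[0,0,0,0,0,0,1]]' 40
python3 - <<'E'
from h import *
tell(.4525,.1123,-1.751,.3650)
im2=cams.camera("scene")[:,:,::-1]; cv2.imwrite("pics/s5.png",cv2.resize(im2[180:400,200:420],(660,600)))
E
```

```text
time: 18.5
position: [0.4517, 0.1136, 0.3972]
tool_rot: [0.09, 0.996, 0.0, -0.001]
ft_force: [0.2, 0.2, -1.4]
grip_width: 0.0337
grip_force: 40.0
t 18.5 pos [0.4517 0.1136 0.3972] shift cm [-0.11 -0.12  3.22] turn tool z -0.001 tilt [-0.002  0.001 -1.   ] q6 -1.38 w 0.0337 F [ 0.2  0.2 -1.4] grip 40.0
```

View pics/s5.png

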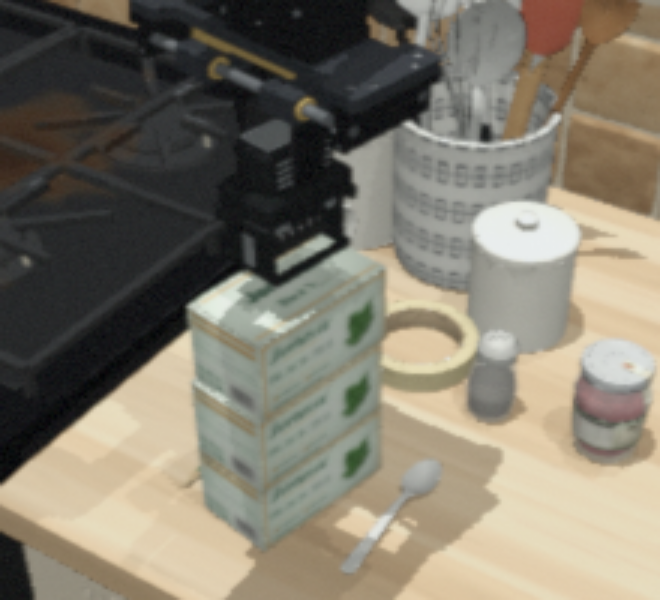

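The stamp hangs upright over the column, with its foot's near-right corner at (270,282) and far-right corner at (350,240) in this crop.

```bash
python3 - <<'E'
from h import *
p=(.4517,.1136,-1.751);c,s=np.cos(p[2]),np.sin(p[2])
q=project("scene",[[p[0]+c*a-s*b,p[1]+s*a+c*b,.254] for a,b in((-.025,.034),(.025,.034),(.025,-.034),(-.025,-.034))])
print(((q-[200,180])*[3,600/220]).round(0))
E
python3 -m crank '[[-0.1,-0.1,1,0,0,0,1],[0,0,1,0,0,0,1],[0,0,0.3,0,0,0,1],[0,0,0,0,0,0,1]]'
```

```text
[[294. 216.]
 [347. 245.]
 [273. 289.]
 [220. 258.]]
time: 19.05
position: [0.4527, 0.1125, 0.3748]
tool_rot: [0.09, 0.996, -0.0, -0.001]
ft_force: [0.0, -0.6, -1.8]
grip_width: 0.0341
grip_force: 40.0
```

```bash
python3 -m crank '[[0,0,0.4,0,0,0,1],[0,0,0.3,0,0,0,1],[0,0,0.2,0,0,0,1],[0,0,0,0,0,0,1]]' 50; python3 -m crank '[[0,0,0.2,0,0,0,1],[0,0,0.2,0,0,0,1],[0,0,0.2,0,0,0,1],[0,0,0,0,0,0,1]]'; python3 -m crank '[[0,0,0.2,0,0,0,1],[0,0,0.2,0,0,0,1],[0,0,0,0,0,0,1]]'
```

```text
time: 19.55
position: [0.4528, 0.1122, 0.3661]
tool_rot: [0.09, 0.996, -0.0, -0.0]
ft_force: [-0.3, -0.8, -1.4]
grip_width: 0.0336
grip_force: 50.0
time: 20.05
position: [0.4533, 0.1123, 0.3607]
tool_rot: [0.09, 0.996, 0.0, 0.001]
ft_force: [0.2, -0.4, 4.3]
grip_width: 0.0338
grip_force: 50.0
time: 20.42
position: [0.4533, 0.1122, 0.3566]
tool_rot: [0.09, 0.996, 0.0, 0.001]
ft_force: [-0.1, 0.1, 7.0]
grip_width: 0.0337
grip_force: 50.0
```

```bash
python3 -m crank '[[0,0,0.2,0,0,0,1],[0,0,0.2,0,0,0,1],[0,0,0,0,0,0,1]]'; python3 -m crank '[[0,0,0.1,0,0,0,1],[0,0,0.1,0,0,0,1],[0,0,0,0,0,0,1]]'; python3 -m crank '[[0,0,0.1,0,0,0,1],[0,0,0,0,0,0,1]]'
```

```text
time: 20.8
position: [0.4534, 0.1122, 0.353]
tool_rot: [0.09, 0.996, 0.0, 0.001]
ft_force: [-0.3, -0.9, 8.8]
grip_width: 0.0338
grip_force: 50.0
time: 21.18
position: [0.4534, 0.1123, 0.3512]
tool_rot: [0.09, 0.996, 0.0, 0.001]
ft_force: [0.0, -0.4, 8.7]
grip_width: 0.0336
grip_force: 50.0
time: 21.42
position: [0.4534, 0.1123, 0.3502]
tool_rot: [0.09, 0.996, 0.0, 0.001]
ft_force: [-1.6, -0.4, 9.0]
grip_width: 0.0335
grip_force: 50.0
```

```bash
python3 -m crank '[[0,0,0.1,0,0,0,1],[0,0,0.05,0,0,0,1],[0,0,0,0,0,0,1]]'; python3 -m crank '[[0,0,0.1,0,0,0,1],[0,0,0,0,0,0,1]]'
```

```text
time: 21.8
position: [0.4535, 0.1123, 0.3498]
tool_rot: [0.09, 0.996, 0.0, 0.001]
ft_force: [-2.6, -0.7, 15.4]
grip_width: 0.0337
grip_force: 50.0
time: 22.05
position: [0.4536, 0.1123, 0.3497]
tool_rot: [0.09, 0.996, 0.0, 0.002]
ft_force: [-4.0, -0.2, 20.5]
grip_width: 0.0336
grip_force: 50.0
```

```bash
python3 -m crank '[[0,0,0,0,0,0,1],[0,0,0,0,0,0,1],[0,0,0,0,0,0,1]]'
python3 - <<'E'
from h import *
im2=cams.camera("scene")[:,:,::-1]; cv2.imwrite("pics/s6.png",cv2.resize(im2[200:400,220:400],None,fx=3,fy=3))
E
```

```text
time: 22.42
position: [0.4536, 0.1123, 0.3497]
tool_rot: [0.09, 0.996, 0.0, 0.002]
ft_force: [-3.6, -0.3, 21.3]
grip_width: 0.0337
grip_force: 50.0
```

View pics/s6.png

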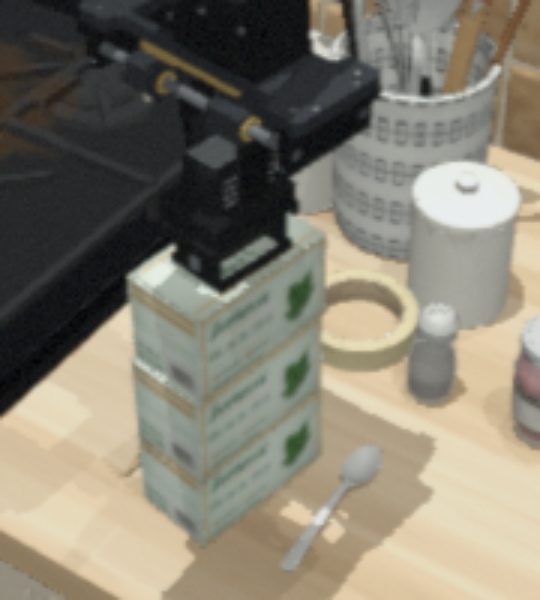

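The column is flush. The stamp stands near the middle, with its foot's right edge running (225,290) to (290,243) on the top carton's edge (203,320) to (325,240), about 5 mm off along. The handle is at its stop with 21 N on it.

```bash
python3 -c "
from rig import ticket; print(ticket.hand_in())"
```

```text
the job is handed in; nothing more can be done
None
```

The job is handed in, with no verdict returned: the three cartons stand in one flush column, and the stamp is near the middle of the top carton with its handle held at the stop under about 21 N.

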